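# Trap a rail blank in the carving fixture

## Task

Push the long rail blank (the bar with the carved rosette) along the bench until it lies flat against the fence and its end is against the end stop, and push the sliding jaw up against its other end so that it is trapped. Only push with the fingers: never lift the blank off the bench or tip it, and leave the other things on the bench where they are. Leave the blank and the jaw at rest and take the hand away.

Things in the scene. Friction and masses are not known exactly. Their poses are not given: they have to be found in the camera images.
- jig: fixed plywood fixture (mm): a fence (30 thick, 450 long, 40 high) with an end stop at its left end (seen from the robot), 40 high, reaching 90 towards the robot. Origin at bench level on the fence's front face (towards the robot); x through the fence away from the robot, y along it towards the end stop, z up. Fence y = -240 to 210; stop's working face at y = 180, x = -90 to 0.
- jaw (a joint): sliding jaw of dark wood that straddles the fence on the side away from the end stop. Joint value in m: 0 is furthest from the end stop, larger is nearer to it; it can travel to 0.20, stays where it is left, and slides with about 1.5 N.
- jaw_face (a point): middle of the jaw's working face (turned to the end stop), at bench level; fixture x = -25 mm, y = -160 mm + jaw value; axes as the fixture's. In front of the fence the jaw is a block 48 wide (fixture x = -50 to -2), 30 thick along the fence behind the face, 2 to 58 above the bench, its back free to push on; it straddles the fence, top at 58.
- blank: rail blank: pale wood bar 200 mm long (y), 50 wide (x), 32 high, square sides, a carved rosette mid-top and beads across (6 high), about 0.25 kg. Lies askew on the bench between robot and fence, long side roughly along it. Origin centre of underside, z up. Home against fence and stop: origin at fixture x = -25, y = 80 mm; jaw then at 0.14.
- chisel: bystander (mm): wood-carving chisel lying flat, 220 long along x, 22 high; origin under the joint of handle and blade.
- hammer: bystander (mm): hammer lying flat, about 280 long along x; origin under its middle.
- offcut: bystander (mm): plain short offcut of the same pale wood, 45 x 80 x 32, no carving, near the robot's side of the jaw; origin at the centre of its underside.
- glue: bystander (mm): glue jar, 56 across, 85 high, beyond the fence; origin at the centre of its underside.
- tin: bystander (mm): steel tin, 70 across, 60 high, beyond the fence; origin at the centre of its underside.
- stone: bystander (mm): sharpening stone in a dark wooden holder, 60 x 150 x 30, beyond the fence; origin at the centre of its underside.
- finial: bystander (mm): small turned dark wooden finial, 48 across, 64 high, standing to the left, near the end stop; origin at the centre of its underside.
Things that resemble listed ones, but are neither listed nor needed, are in the scene too. Leave any orange or pink look-alike of the blank alone.

How it is judged:
At the end, for the whole second after the job is handed in: The blank lies flat on the bench, its long side within 3.5 mm of the fence and parallel to it within 0.03 rad, its end within 3.5 mm of the end stop, the jaw's face within 3.5 mm of its other end, all at rest (x of blank in the frame of jig between -0.0285 and -0.021 m and y of blank in the frame of jig between 0.0765 and 0.084 m and angle between the y axis of blank and the y axis of jig, either way round below 0.03 rad and y of blank in the frame of jaw_face below 0.1035 m and height (world z) of blank below 0.004 m and angle between blank's own z axis and vertical below 0.05 rad and linear speed of blank below 0.01 m/s and velocity of joint jaw between -0.01 and 0.01 m/s); the robot touches nothing.
It fails at once if the blank is lifted or carried (more than 8 mm off the bench) (height (world z) of blank above 0.008 m).
It fails at once if the blank is tipped (more than 0.25 rad) (angle between blank's own z axis and vertical above 0.25 rad).
It fails at once if another thing on the bench is disturbed (moved more than 15 mm) (distance of any of chisel, hammer, offcut, glue, tin, stone, finial from where it was at the start of the episode above 0.015 m).
It also fails if it takes over 48 s, if anything falls off the work surface, if the arm or the gripper's body presses on something with over 40 N, if the wrist force passes 120 N, or if a joint passes its speed limit or range.

## Robot

A 7-joint arm with a two-finger parallel gripper is mounted at the origin on the work surface. World frame = base frame: x ahead of the robot, y to its left, z up, the work surface at z = 0. Lengths are in m, angles in rad, forces in N, time in s.
With the tool pointing down it reaches from about 0.4 to 0.85 m from the base axis. Payload 10.4 kg.
Tool frame: the origin (TCP) lies at the centre of the arm's flange, where the gripper is bolted on; the fingertips stand 173 mm ahead of it and the grasp point (between the pads) lies 155 mm ahead of it; z points along the fingers, y is the direction in which the jaws open and shut (so a half turn about z gives the same grasp; the last joint's range is limited). The gripper opens to 85 mm and grips with 20 to 120 N. Pads are 22 mm wide; open, the fingers measure 114 mm over their backs; the gripper's body (76 mm by 85 mm) begins 54 mm behind the grasp point. The pads swing forward as they close: fully open they stand 13 mm farther back than shut.
Start: joints at [-1.235, 0.332, -0.065, 1.46, 0.022, 1.35, -0.088], TCP at [0.219, 0.585, 0.405] pointing down, gripper open.
Joint ranges: [-2.6, 2.6], [-0.5, 2.12], [-1.47, 1.34], [0.16, 2.42], [-1.27, 4.41], [0.06, 2.06], [-2.6, 2.6]. Speed limits (rad/s): [2.22, 2.22, 2.79, 2.79, 3.14, 3.14, 3.14].

## Interface

Orientations are given as a 3x3 rotation matrix whose columns are the frame's x, y, z axes.
In Python, from rig import observe, eyes, close_job gives the robot as it stands.
- The arm moves only by the tool step_arm, never from a script. Its argument "targets" is a list that holds one entry, the list of rows, each a list of 5 numbers: the finger opening in cm, from 0 to 8.54, then the shift along the tool's x, y, z in cm, then the turn about the tool's z in rad. In form: [[[jaw, x, y, z, spin], ...]]. A call has exactly 5 rows; each row is the pose to reach, as a shift and turn from the pose measured when the call began, along the tool's axes at that moment; what a row does not reach only later rows make up. A row lasts 1/12 s, in which the tool goes at most 41.7 mm and 7.16 degrees, less where a joint would pass 70% of its speed; a pose out of reach is approached as far as the arm can. A call with a gripper value outside its range is refused whole. The fingers move at their own pace and stop on an object; the grip force is fixed at half the most. Time passes only in rows, so rows that repeat a pose let the fingers close, or fill a call up. It gives the time, the measured TCP pose, the force and the opening at its end, in the units of the state.
- observe(): the state, without advancing time (a new reading comes with each control period).
- eyes.read_camera(name): name is "scene" or "top" or "wrist"; returns a dict with "pixels" (480x640x3 uint8, blue, green, red), "camera_matrix" (3x3 intrinsics, pixels), "R" (3x3) and "t" (3): a world point X has camera coordinates R X + t. Camera axes: x right, y down, z forward; pixel columns grow to the right and rows downward; lengths in m; the calibration is good to about 2 mm. A picture is of the moment at which its call begins. There is no depth.
- close_job(): hands the job in, once; it reports no verdict.
Trained networks look in a picture, given as the dict that the camera call returned (one of the last four; its "shot" number tells which), for a name from the list of things; names that differ only in an ending like _2 or _b are one class to them, and where a whole thing is asked for, a point or a joint stands for the part that bears it (a point fixed in the world has none). Each returns a list of dicts, best first, with "conf" (0 to 1); they miss things now and then, are a little off and sometimes report something else, mostly with a low value. They report only what shows in the picture. A call takes as long as a camera call. They do not tell look-alikes from the thing itself.
- eyes.spot_in(picture, name): "extent" ([left, top, width, height] in pixels, round what is visible of it).
The state is a dict: "time": time; "qpos": joint angles; "dq": joint speeds; "joint_torque": joint torques, N m; "tool_pos": TCP position; "tcp_rot": TCP orientation; "wrist_force": force on the tool from outside, world axes, zero at the start; "moment": the same for the moment, N m; "gripper_width": finger opening in m.
Only numpy, scipy, OpenCV 4.12 (cv2) and the standard library are available. Lean on these libraries where they do the work, as an engineer would, in place of code of your own. Each camera call takes 0.05 s, during which the arm holds its last target.

## Working session

There is one attempt and no reset: what is moved stays moved. The work goes in short steps, Python scripts to look and compute and a tool call to move; the robot and the scene stay as the last step left them, time stands still between calls to the robot, and variables do not carry over. Pictures are saved under pics/ and viewed, and the job is handed in when it is done.

Besides the shell and the picture viewer there is one more tool, called by a JSON object that holds its "op" and its "data". step_arm: Moves the arm, as the interface text tells. Its arguments: {"type":"object","properties":{"targets":{"type":"array","items":{"type":"array","items":{"type":"array","items":{"type":"number"}}}}},"required":["targets"]}

```bash
mkdir -p pics; ls; python3 - <<'E'
from rig import observe, eyes
import cv2,numpy as np
s=observe();print(s)
for n in ["scene","top"]:
    p=eyes.read_camera(n);cv2.imwrite(f"pics/{n}0.png",p["pixels"])
    np.savez(f"cam_{n}.npz",K=p["camera_matrix"],R=p["R"],t=p["t"])
    print(n,p["camera_matrix"],p["R"],p["t"])
    for o in ["blank","jaw","jig","offcut","finial","chisel","hammer"]:
        print(o,[(d["extent"],round(d["conf"],2)) for d in eyes.spot_in(p,o)][:3])
E
```

```text
pics
{'time': 0.0, 'qpos': array([-1.23458967,  0.33286875, -0.06469935,  1.46094552,  0.02161318,
        1.34989685, -0.08848552]), 'dq': array([-4.62360882e-04,  9.39054918e-04, -7.29757929e-04, -9.32363788e-04,
        5.43523976e-04,  1.03185293e-03, -7.96667237e-05]), 'joint_torque': array([-8.44257102e-04, -6.25435925e+01,  4.88160679e-02, -3.91614640e+01,
        1.61323103e-02,  9.49183741e-03, -3.43155136e-05]), 'tool_pos': array([0.21942431, 0.5850773 , 0.4039157 ]), 'tcp_rot': array([[-9.36329844e-01,  3.51121409e-01, -4.24456221e-04],
       [ 3.51121657e-01,  9.36328863e-01, -1.35768442e-03],
       [-7.92814569e-05, -1.42027621e-03, -9.99998988e-01]]), 'wrist_force': array([-0.42401233,  0.59898319,  0.79102648]), 'moment': array([-0.03479271, -0.05102925, -0.00708146]), 'gripper_width': 0.08532979710444995}
scene [[494.07296585   0.         311.70587993]
 [  0.         494.07296585 241.31310984]
 [  0.           0.           1.        ]] [[-0.66493962  0.74687004 -0.00635956]
 [ 0.62645183  0.55305416 -0.54926241]
 [-0.40671046 -0.3692103  -0.83562573]] [ 0.3429229  -
[... 571 characters left out ...]
87.11219539 239.57422047]
 [  0.           0.           1.        ]] [[ 0.00695863 -0.99993759  0.00874022]
 [-0.98644661 -0.00829712 -0.16387266]
 [ 0.16393495 -0.00748143 -0.98644278]] [0.00743457 0.55432634 1.21984237]
blank [([153.6, 190.3, 81.3, 25.9], 0.75), ([357.2, 308.3, 78.6, 56.2], 0.66), ([299.4, 246.2, 77.7, 23.6], 0.59)]
jaw [([386.8, 197.7, 18.0, 41.4], 0.79)]
jig [([259.7, 201.5, 171.1, 62.8], 0.82), ([66.7, 255.2, 97.8, 62.0], 0.67)]
offcut [([408.2, 259.8, 34.0, 27.3], 0.8)]
finial [([227.3, 252.5, 18.6, 16.2], 0.83), ([296.3, 246.5, 81.3, 26.0], 0.53)]
chisel [([464.3, 267.9, 49.2, 74.5], 0.91)]
hammer [([66.7, 253.4, 97.5, 65.4], 0.59), ([316.9, 161.8, 28.5, 26.1], 0.49)]
```

```bash
python3 - <<'E'
import cv2
a=cv2.imread("pics/top0.png");cv2.imwrite("pics/top0c.png",cv2.resize(a[140:390,50:530],(800,417),interpolation=cv2.INTER_CUBIC))
cv2.imwrite("pics/top0z.png",cv2.resize(a[180:320,220:460],(800,467),interpolation=cv2.INTER_CUBIC))
a=cv2.imread("pics/scene0.png");cv2.imwrite("pics/scene0z.png",cv2.resize(a[90:310,170:430],(709,600),interpolation=cv2.INTER_CUBIC))
E
```

```text
(no output)
```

View pics/top0c.png

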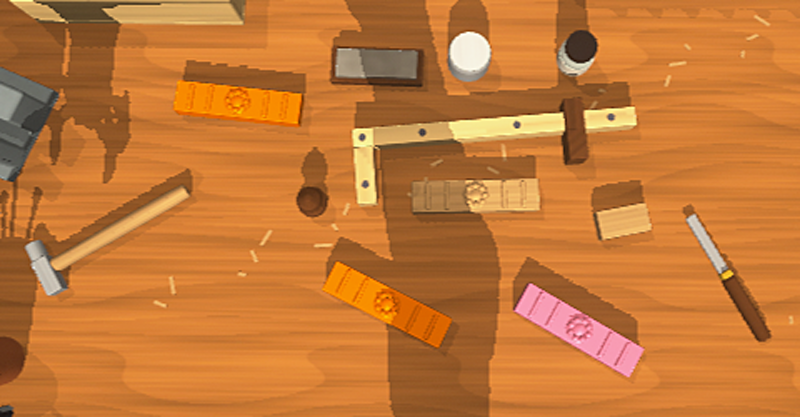

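View pics/top0z.png

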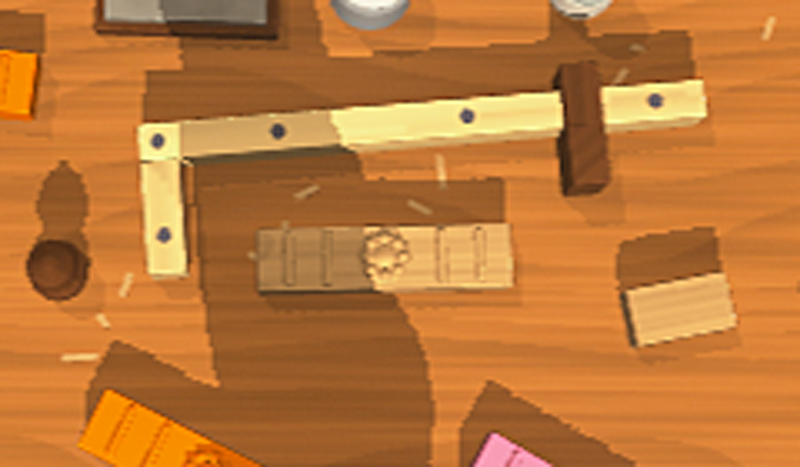

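View pics/scene0z.png

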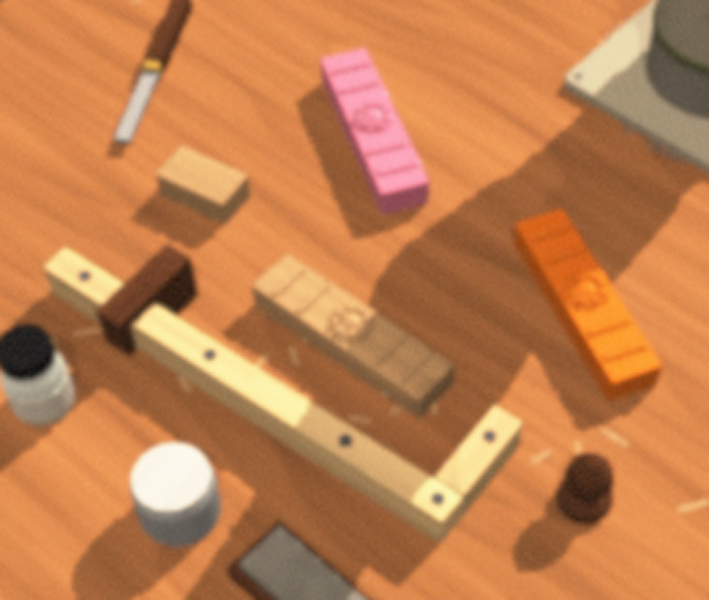

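The blank is the pale bar with a rosette at top pixel (338,258). Its look-alikes are orange at (193,201) and (283,323) and pink at (397,338). The offcut at (425,273) has no carving. Next I'll measure the jig, blank and jaw corners.

```bash
cat > h.py <<'E'
import numpy as np,cv2
def cam(n):
    d=np.load(f"cam_{n}.npz");return d["K"],d["R"],d["t"]
def proj(n,X):
    K,R,t=cam(n);x=np.atleast_2d(X)@R.T+t;x=x@K.T;return x[:,:2]/x[:,2:]
def back(n,uv,z):
    K,R,t=cam(n);d=R.T@np.linalg.inv(K)@np.array([uv[0],uv[1],1.]);C=-R.T@t
    return C+d*(z-C[2])/d[2]
E
python3 - <<'E'
import cv2
def g(src,x0,y0,w,h,s,out):
    a=cv2.imread(src)[y0:y0+h,x0:x0+w];a=cv2.resize(a,None,fx=s,fy=s,interpolation=cv2.INTER_CUBIC)
    for i in range(0,w,10):
        cv2.putText(a,str(x0+i),(i*s,10),0,.35,(255,255,255),1);cv2.line(a,(i*s,12),(i*s,18),(255,255,255),1)
    for j in range(0,h,10):
        cv2.putText(a,str(y0+j),(0,j*s+4),0,.35,(255,255,255),1)
    cv2.imwrite(out,a)
g("pics/top0.png",255,195,100,75,8,"pics/a1.png")
g("pics/top0.png",345,195,100,75,8,"pics/a2.png")
g("pics/scene0.png",175,175,130,95,6,"pics/a3.png")
g("pics/scene0.png",260,180,110,110,5,"pics/a4.png")
E
```

```text
(no output)
```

View pics/a1.png

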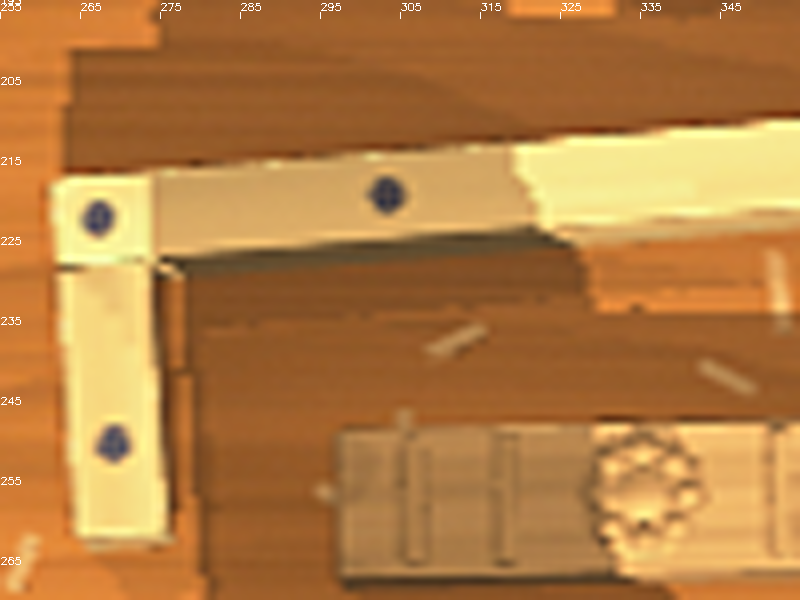

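View pics/a2.png

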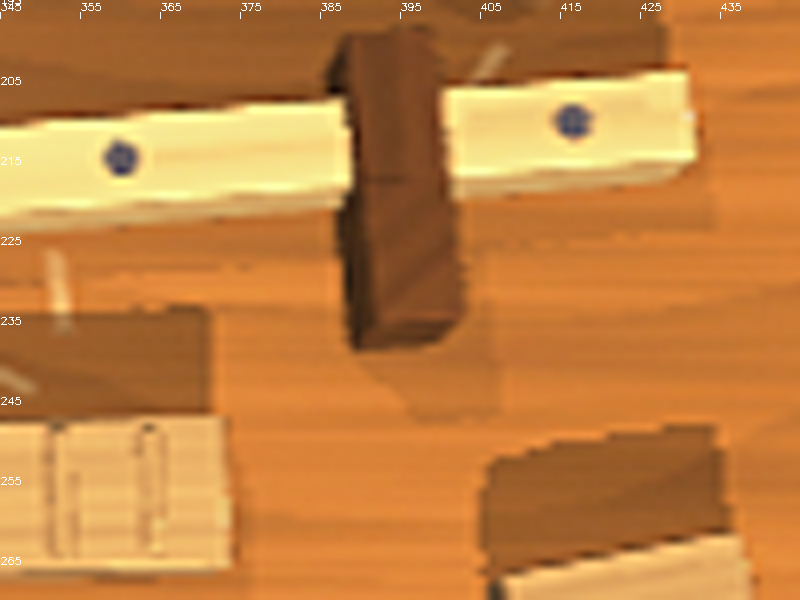

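View pics/a3.png

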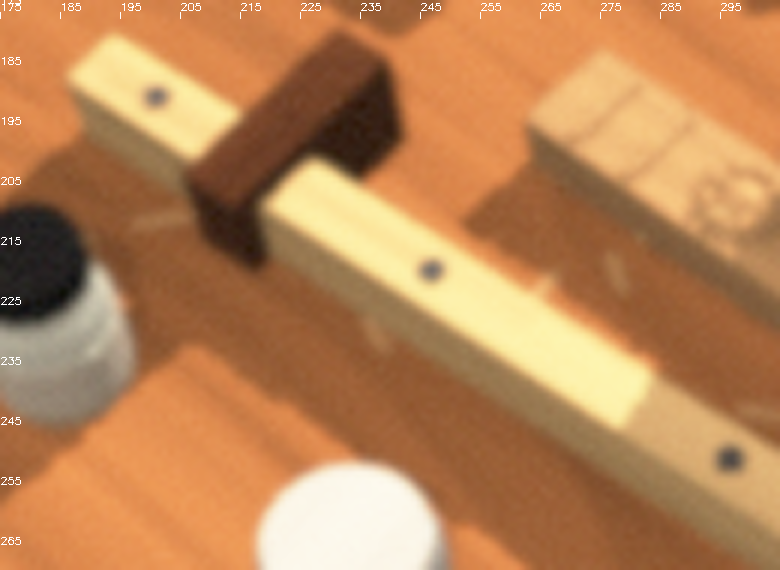

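View pics/a4.png

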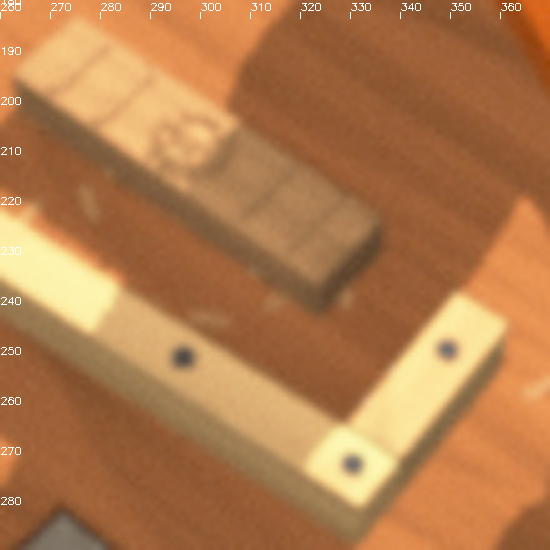

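```bash
cat > fit.py <<'E'
from h import *
from scipy.optimize import least_squares
def fit(obs,x0,names=("top","scene")):
    def res(p,full=False):
        c,s=np.cos(p[2]),np.sin(p[2]);r=[]
        for n,l,uv in obs:
            X=[p[0]+c*l[0]-s*l[1],p[1]+s*l[0]+c*l[1],l[2]]
            r.append(proj(n,X)[0]-(np.array(uv)))
        return np.array(r) if full else np.ravel(r)
    s=least_squares(res,x0,loss="soft_l1");return s.x,np.round(res(s.x,True),1)
E
python3 - <<'E'
from fit import *
T="top";S="scene";o=.44;q=.4
J=[(T,(.03,.21,.04),(261.3,217.5)),(T,(.03,-.24,.04),(431,203.8)),(T,(0,-.24,.04),(432.1,214.8)),(T,(-.09,.18,.04),(276,262.1)),(T,(-.09,.21,.04),(264.8,262.7)),(T,(0,.18,.04),(274.4,227.5)),
(S,(.03,-.24,.04),(186.3,187.5)),(S,(0,-.24,.04),(194.2,180.8)),(S,(.03,.21,.04),(332,281.4)),(S,(-.09,.21,.04),(361,244.4)),(S,(-.09,.18,.04),(351.6,238)),(S,(0,.18,.04),(329.4,264.8))]
h=.032
B=[(T,(.025,.1,h),(296.9,248.75)),(T,(-.025,.1,h),(298.1,266.9)),(T,(.025,-.1,h),(373.1,247.25)),(T,(-.025,-.1,h),(374,266)),
(S,(.025,-.1,h),(263,194.6)),(S,(-.025,-.1,h),(275.6,184)),(S,(-.025,.1,h),(336.4,225.6)),(S,(.025,.1,h),(323.6,238))]
for O in (J,B):
    O=[(n,l,np.array(uv)-.42) for n,l,uv in O]
    for sel in ((T,),(S,),(T,S)):
        p,r=fit([x for x in O if x[0] in sel],[.6,0,0]);print(sel,p.round(4),np.abs(r).max())
    print(r.tolist())
    if O[0][1][1]==.21: j=p
    else: b=p
c,s=np.cos(j[2]),np.sin(j[2]);d=b[:2]-j[:2]
print("blank in jig",c*d[0]+s*d[1],-s*d[0]+c*d[1],b[2]-j[2])
np.save("jig.npy",j)
for uv in [(391.5,235.6),(403.1,233.75)]:
    X=back(T,np.array(uv)-.44,.058);d=X[:2]-j[:2];print("jaw",c*d[0]+s*d[1],-s*d[0]+c*d[1])
for nme,uv,z in [("finial",(236.5,258),.05),("offcut1",(408.2,265),.032),("offcutTL",(405,262),.0),("pinkTL",(368,309),.032),("orangeR",(320,347),.032),("orTL",(254,297),.032)]:
    X=back(T,uv,z);d=X[:2]-j[:2];print(nme,X.round(3),(c*d[0]+s*d[1]).round(3),(-s*d[0]+c*d[1]).round(3))
E
```

```text
('top',) [ 0.6033 -0.0709  0.0918] 0.7
('scene',) [ 0.599  -0.068   0.0885] 1.2
('top', 'scene') [ 0.6013 -0.0695  0.0906] 1.7
[[-0.4, 0.7], [-0.3, 0.8], [-0.0, 0.9], [-0.4, 0.4], [-0.8, 0.8], [-1.3, 1.0], [-1.7, 0.5], [-1.3, -0.3], [-0.9, 0.0], [0.1, 0.2], [-1.3, 0.2], [-1.5, 0.2]]
('top',) [ 0.5115 -0.0541  0.0258] 0.7
('scene',) [ 0.5096 -0.0489  0.0122] 0.7
('top', 'scene') [ 0.5105 -0.0515  0.0197] 1.9
[[-0.7, -0.2], [-1.8, 0.6], [-0.7, 0.4], [-0.9, 0.6], [-1.9, 0.3], [-0.8, -0.8], [-0.5, -0.9], [-1.1, -0.1]]
blank in jig -0.08872572115175822 0.02616160003790189 -0.07085348013913967
jaw -0.047140404806961314 -0.1238037742680097
jaw -0.044777663941905826 -0.15423990188186415
finial [0.504 0.2   0.05 ] -0.072 0.278
offcut1 [ 0.491 -0.245  0.032] -0.125 -0.165
offcutTL [ 0.503 -0.243  0.   ] -0.113 -0.164
pinkTL [ 0.377 -0.138  0.032] -0.23 -0.048
orangeR [ 0.281 -0.015  0.032] -0.314 0.083
orTL [0.406 0.155 0.032] -0.175 0.241
```

The two-camera fits agree to 2–5 mm. In the jig frame the blank is at (-89, 26) mm, askew by -0.07 rad, and the jaw is at about 0.036. My plan is to push +x with both open fingers until it meets the fence, then push the jaw's back along +y so the jaw carries the blank to the stop.

{"op": "step_arm", "data": {"targets": [[[8.5, -10.9, -13.1, 2.5, -0.11], [8.5, -21.8, -26.1, 5, -0.22], [8.5, -32.7, -39.2, 7.5, -0.34], [8.5, -43.7, -52.3, 10, -0.45], [8.5, -43.7, -52.3, 10, -0.45]]]}}

```text
time: 1.22
tool_pos: [0.2879, 0.3887, 0.3742]
tcp_rot: [[-0.995, -0.098, 0.0], [-0.098, 0.995, 0.001], [-0.0, 0.001, -1.0]]
wrist_force: [1.5, -0.4, 0.3]
gripper_width: 0.0845
```

```bash
cat > go.py <<'E'
import sys
from h import *
from rig import observe
j=np.load("jig.npy")
def state():
    s=observe();R=s["tcp_rot"];p=s["tool_pos"];c,sn=np.cos(j[2]),np.sin(j[2]);d=p[:2]-j[:2]
    yaw=np.arctan2(R[1,1],R[0,1])-np.pi/2-j[2]
    print("t",round(s["time"],2),"jig xy",np.round([c*d[0]+sn*d[1],-sn*d[0]+c*d[1]],4),"z",p[2].round(4),"yaw-err",yaw.round(3),"tilt",R[:,2].round(3),"F",s["wrist_force"].round(1),"w",round(s["gripper_width"],4))
    return s,yaw
def rel(x,y,z):
    s,yaw=state();c,sn=np.cos(j[2]),np.sin(j[2])
    W=np.array([j[0]+c*x-sn*y,j[1]+sn*x+c*y,z])
    print("shift cm",(s["tcp_rot"].T@(W-s["tool_pos"])*100).round(2),"spin",yaw.round(3))
if len(sys.argv)>1: rel(*map(float,sys.argv[1:]))
else: state()
E
python3 go.py -0.155 0.026 0.30
```

```text
t 1.22 jig xy [-0.2706  0.4847] z 0.3742 yaw-err 0.008 tilt [ 0.     0.001 -1.   ] F [ 1.5 -0.4  0.3] w 0.0845
shift cm [-11.2  -45.96   7.4 ] spin 0.008
```

{"op": "step_arm", "data": {"targets": [[[8.5, -5, -9, 3, 0.01], [8.5, -10, -18, 6, 0.01], [8.5, -11, -27, 7.4, 0.01], [8.5, -11, -36, 7.4, 0.01], [8.5, -11, -46, 7.4, 0.01]]]}}

```text
time: 1.63
tool_pos: [0.3739, 0.2068, 0.3299]
tcp_rot: [[-0.996, -0.088, 0.0], [-0.088, 0.996, 0.001], [-0.0, 0.001, -1.0]]
wrist_force: [1.3, -0.3, -0.3]
gripper_width: 0.0848
```

{"op": "step_arm", "data": {"targets": [[[8.5, 0, -5, 0, 0], [8.5, 0, -10, 0, 0], [8.5, 0, -15, 0, 0], [8.5, 0, -20, 0, 0], [8.5, 0, -25, 0, 0]]]}}

```text
time: 2.05
tool_pos: [0.3917, -0.0008, 0.3301]
tcp_rot: [[-0.996, -0.088, 0.001], [-0.088, 0.996, 0.001], [-0.001, 0.001, -1.0]]
wrist_force: [2.2, 0.1, 0.9]
gripper_width: 0.0852
```

```bash
python3 go.py -0.155 0.026 0.25
```

```text
t 2.05 jig xy [-0.2024  0.0874] z 0.3301 yaw-err -0.002 tilt [ 0.001  0.001 -1.   ] F [2.2 0.1 0.9] w 0.0852
shift cm [-4.75 -6.14  8.01] spin -0.002
```

{"op": "step_arm", "data": {"targets": [[[8.5, -2.4, -3, 3, 0], [8.5, -4.7, -6.1, 6, 0], [8.5, -4.7, -6.1, 9, 0], [8.5, -4.7, -6.1, 11, 0], [8.5, -4.7, -6.1, 12, 0]]]}}

```text
time: 2.47
tool_pos: [0.4432, -0.0579, 0.2075]
tcp_rot: [[-0.996, -0.087, -0.003], [-0.087, 0.996, -0.0], [0.003, 0.0, -1.0]]
wrist_force: [-0.8, 0.7, 0.2]
gripper_width: 0.0853
```

```bash
python3 go.py -0.155 0.026 0.176; python3 - <<'E'
from rig import eyes
import cv2
p=eyes.read_camera("scene")["pixels"];cv2.imwrite("pics/s1.png",cv2.resize(p[60:320,150:450],(690,598),interpolation=cv2.INTER_CUBIC))
p=eyes.read_camera("wrist")["pixels"];cv2.imwrite("pics/w1.png",p)
E
```

```text
t 2.47 jig xy [-0.1563  0.0259] z 0.2075 yaw-err -0.004 tilt [-0.003 -0.    -1.   ] F [-0.8  0.7  0.2] w 0.0853
shift cm [-0.14  0.01  3.15] spin -0.004
```

View pics/s1.png

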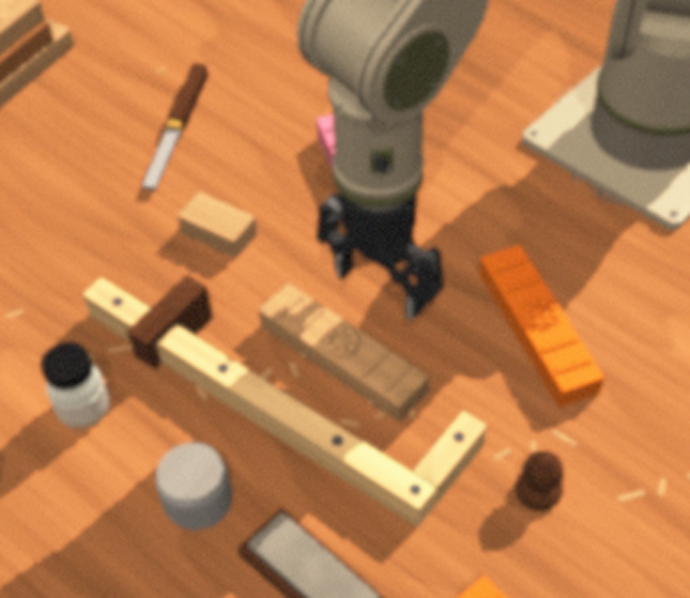

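View pics/w1.png

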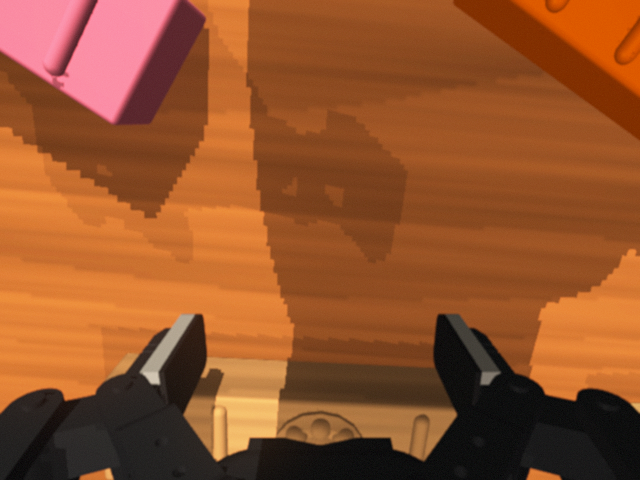

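The hand stands on the robot side of the pale blank, with the fingers just short of its near edge (wrist rows 360–405). I'll back off a little, go down, then push.

{"op": "step_arm", "data": {"targets": [[[8.5, 0.8, 0, 0.3, 0], [8.5, 0.8, 0, 1.2, 0], [8.5, 0.8, 0, 2.2, 0], [8.5, 0.8, 0, 2.9, 0], [8.5, 0.8, 0, 3.0, 0]]]}}

```text
time: 2.98
tool_pos: [0.435, -0.0574, 0.1781]
tcp_rot: [[-0.996, -0.089, -0.003], [-0.089, 0.996, 0.001], [0.003, 0.001, -1.0]]
wrist_force: [-0.8, 0.3, -0.2]
gripper_width: 0.0848
```

```bash
python3 go.py -0.13 0.026 0.176; python3 - <<'E'
from rig import eyes
import cv2
p=eyes.read_camera("scene")["pixels"];cv2.imwrite("pics/s2.png",cv2.resize(p[140:280,240:390],(642,600),interpolation=cv2.INTER_CUBIC))
E
```

```text
t 2.98 jig xy [-0.1645  0.0271] z 0.1781 yaw-err -0.002 tilt [-0.003  0.001 -1.   ] F [-0.8  0.3 -0.2] w 0.0848
shift cm [-3.45 -0.11  0.19] spin -0.002
```

View pics/s2.png

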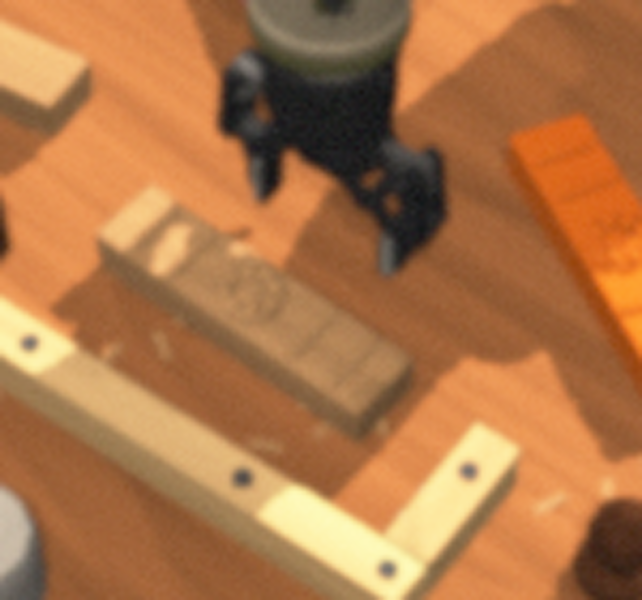

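{"op": "step_arm", "data": {"targets": [[[8.5, -0.7, 0, 0.4, 0], [8.5, -1.5, 0, 0.4, 0], [8.5, -2.3, 0, 0.4, 0], [8.5, -3.1, 0, 0.4, 0], [8.5, -3.9, 0, 0.4, 0]]]}}

```text
time: 3.45
tool_pos: [0.475, -0.054, 0.1745]
tcp_rot: [[-0.996, -0.088, -0.003], [-0.088, 0.996, 0.0], [0.003, 0.001, -1.0]]
wrist_force: [-2.5, -0.9, 1.6]
gripper_width: 0.085
```

{"op": "step_arm", "data": {"targets": [[[8.5, -0.7, 0, 0, 0], [8.5, -1.4, 0, 0, 0], [8.5, -2.1, 0, 0, 0], [8.5, -2.8, 0, 0, 0], [8.5, -3.5, 0, 0, 0]]]}}

```text
time: 3.87
tool_pos: [0.5104, -0.0509, 0.1744]
tcp_rot: [[-0.996, -0.088, -0.003], [-0.088, 0.996, 0.001], [0.003, 0.001, -1.0]]
wrist_force: [-3.0, 0.0, 1.9]
gripper_width: 0.0852
```

```bash
python3 go.py -0.061 0.026 0.174; python3 - <<'E'
from rig import eyes
import cv2
p=eyes.read_camera("scene")["pixels"];cv2.imwrite("pics/s3.png",cv2.resize(p[140:280,240:390],(642,600),interpolation=cv2.INTER_CUBIC))
p=eyes.read_camera("wrist")["pixels"];cv2.imwrite("pics/w3.png",p)
E
```

```text
t 3.87 jig xy [-0.0888  0.0268] z 0.1744 yaw-err -0.002 tilt [-0.003  0.001 -1.   ] F [-3.   0.   1.9] w 0.0852
shift cm [-2.78 -0.07  0.03] spin -0.002
```

View pics/s3.png

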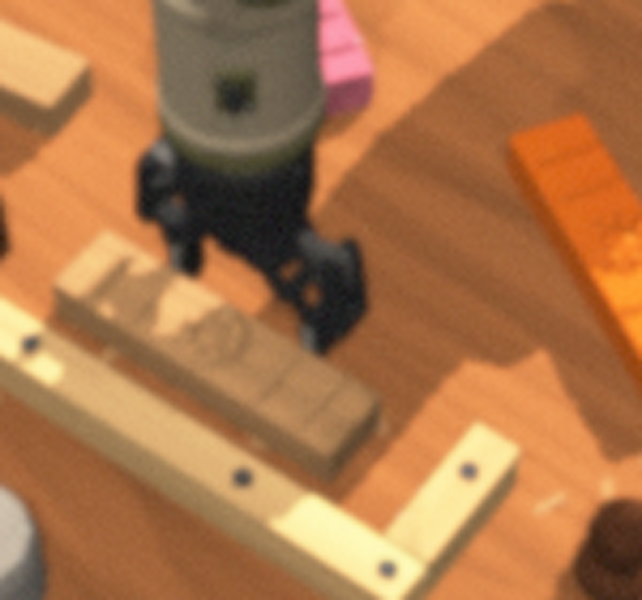

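View pics/w3.png

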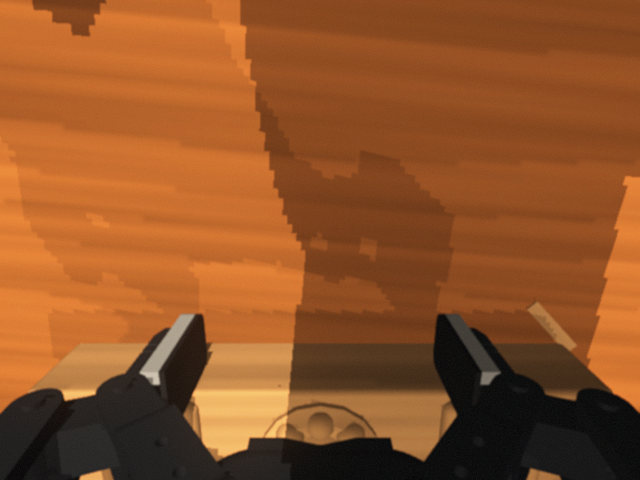

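The blank is sliding square in front of the fingers (force about 3 N), with its near edge at wrist row 345. I'll keep on to the fence, more slowly.

{"op": "step_arm", "data": {"targets": [[[8.5, -0.5, 0, 0, 0], [8.5, -1.0, 0, 0, 0], [8.5, -1.5, 0, 0, 0], [8.5, -1.8, 0, 0, 0], [8.5, -2.1, 0, 0, 0]]]}}

```text
time: 4.38
tool_pos: [0.5322, -0.0488, 0.1745]
tcp_rot: [[-0.996, -0.089, -0.002], [-0.089, 0.996, 0.0], [0.002, 0.0, -1.0]]
wrist_force: [-2.9, -0.6, 1.9]
gripper_width: 0.0851
```

{"op": "step_arm", "data": {"targets": [[[8.5, -0.15, 0, 0, 0], [8.5, -0.3, 0, 0, 0], [8.5, -0.45, 0, 0, 0], [8.5, -0.6, 0, 0, 0], [8.5, -0.6, 0, 0, 0]]]}}

```text
time: 4.8
tool_pos: [0.5385, -0.0482, 0.1745]
tcp_rot: [[-0.996, -0.089, -0.001], [-0.089, 0.996, 0.0], [0.001, 0.0, -1.0]]
wrist_force: [-0.2, 0.6, -0.0]
gripper_width: 0.0849
```

```bash
python3 go.py -0.061 0.026 0.174
```

```text
t 4.8 jig xy [-0.0606  0.0269] z 0.1745 yaw-err -0.001 tilt [-0.001  0.    -1.   ] F [-0.2  0.6 -0. ] w 0.0849
shift cm [ 0.04 -0.09  0.05] spin -0.001
```

{"op": "step_arm", "data": {"targets": [[[8.5, -0.1, 0, 0, 0], [8.5, -0.2, 0, 0, 0], [8.5, -0.3, 0, 0, 0], [8.5, -0.4, 0, 0, 0], [8.5, -0.5, 0, 0, 0]]]}}

```text
time: 5.22
tool_pos: [0.5403, -0.0482, 0.1735]
tcp_rot: [[-0.996, -0.089, -0.011], [-0.089, 0.996, 0.001], [0.011, 0.002, -1.0]]
wrist_force: [-25.6, -1.3, 15.4]
gripper_width: 0.0848
```

```bash
python3 go.py -0.061 0.026 0.174; python3 - <<'E'
from rig import eyes
import cv2
p=eyes.read_camera("scene")["pixels"];cv2.imwrite("pics/s4.png",cv2.resize(p[160:290,230:370],(646,600),interpolation=cv2.INTER_CUBIC))
E
```

```text
t 5.22 jig xy [-0.0588  0.0267] z 0.1735 yaw-err -0.002 tilt [-0.011  0.001 -1.   ] F [-25.6  -1.3  15.4] w 0.0848
shift cm [ 0.23 -0.07 -0.05] spin -0.002
```

View pics/s4.png

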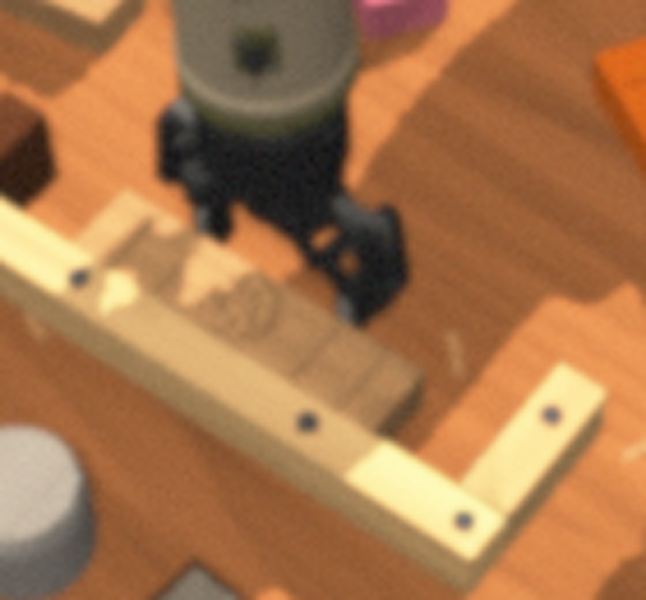

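The blank is flat against the fence (25 N reaction, no gap visible). Now I'll back off, rise, close the fingers and go behind the jaw.

{"op": "step_arm", "data": {"targets": [[[8.5, 0.7, 0, 0, 0], [8.5, 1.5, 0, 0, 0], [8.5, 2.0, 0, -2.5, 0], [4, 2.0, 0, -6, 0], [0, 2.0, -2, -9, 0]]]}}

```text
time: 5.68
tool_pos: [0.523, -0.067, 0.2648]
tcp_rot: [[-0.996, -0.093, -0.012], [-0.093, 0.996, 0.002], [0.011, 0.004, -1.0]]
wrist_force: [1.6, 0.3, 0.7]
gripper_width: 0.0633
```

```bash
python3 go.py -0.028 -0.195 0.265
```

```text
t 5.68 jig xy [-0.0777  0.0096] z 0.2648 yaw-err 0.003 tilt [-0.012  0.002 -1.   ] F [1.6 0.3 0.7] w 0.0633
shift cm [ -4.91 -20.47  -0.15] spin 0.003
```

{"op": "step_arm", "data": {"targets": [[[0, -1, -4, 0, 0], [0, -2, -8, 0, 0], [0, -3, -12, 0, 0], [0, -4, -16, 0, 0], [0, -4.9, -20.5, 0, 0]]]}}

```text
time: 6.1
tool_pos: [0.5904, -0.2639, 0.2638]
tcp_rot: [[-0.995, -0.094, -0.01], [-0.094, 0.996, 0.002], [0.01, 0.003, -1.0]]
wrist_force: [1.1, 0.6, 1.0]
gripper_width: 0.0003
```

{"op": "step_arm", "data": {"targets": [[[0, 0, 0, 0, 0], [0, 0, 0, 0, 0], [0, 0, 0, 1, 0], [0, 0, 0, 2, 0], [0, 0, 0, 2, 0]]]}}

```text
time: 6.52
tool_pos: [0.5897, -0.2616, 0.241]
tcp_rot: [[-0.995, -0.097, -0.013], [-0.097, 0.995, 0.004], [0.013, 0.006, -1.0]]
wrist_force: [-0.6, 0.7, -0.0]
gripper_width: -0.0001
```

```bash
python3 go.py -0.028 -0.195 0.195; python3 - <<'E'
from rig import eyes
import cv2
p=eyes.read_camera("scene")["pixels"];cv2.imwrite("pics/s5.png",cv2.resize(p[130:290,160:370],(787,600),interpolation=cv2.INTER_CUBIC))
p=eyes.read_camera("wrist")["pixels"];cv2.imwrite("pics/w5.png",p)
E
```

```text
t 6.52 jig xy [-0.0289 -0.1902] z 0.241 yaw-err 0.006 tilt [-0.013  0.004 -1.   ] F [-0.6  0.7 -0. ] w -0.0001
shift cm [-0.14 -0.5   4.59] spin 0.006
```

View pics/s5.png

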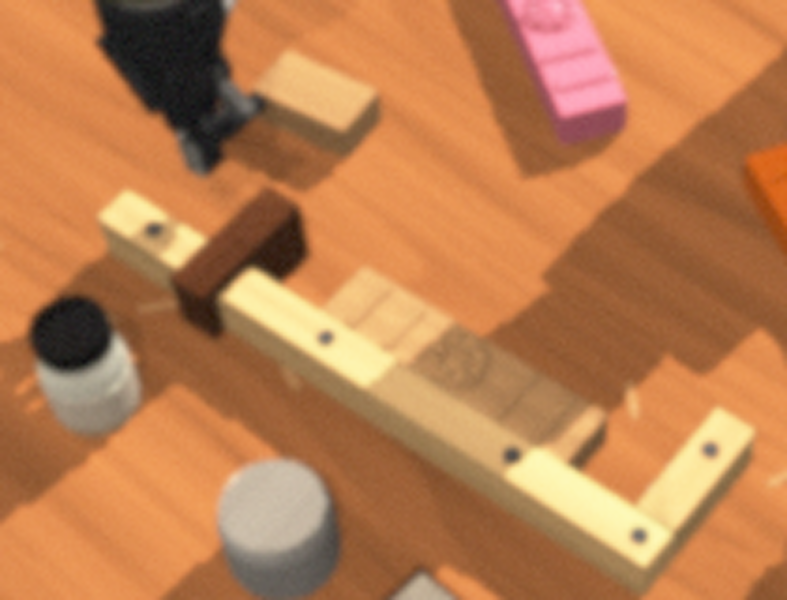

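View pics/w5.png

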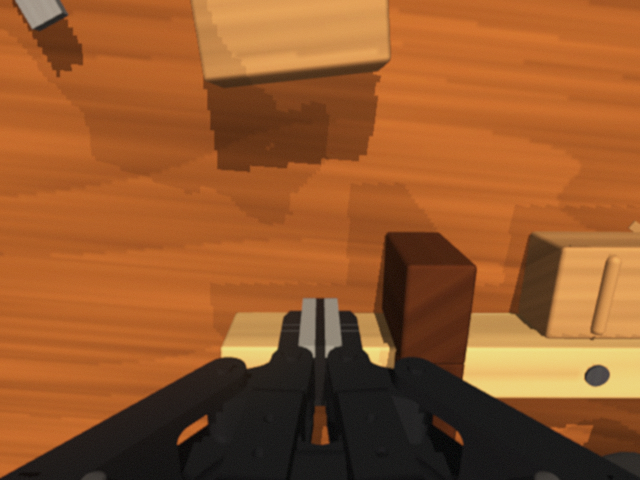

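The closed fingers are 20 mm behind the jaw (wrist column 320, against the jaw's back at 385), clear of the fence and the offcut. I'll lower them until the tips are about 32 mm up, so only the fingertips meet the jaw, then push along +y.

{"op": "step_arm", "data": {"targets": [[[0, 0, -0.2, 0.9, 0], [0, 0, -0.4, 1.8, 0], [0, 0, -0.4, 2.7, 0], [0, 0, -0.4, 3.6, 0], [0, 0, -0.4, 3.6, 0]]]}}

```text
time: 7.03
tool_pos: [0.5894, -0.2659, 0.2043]
tcp_rot: [[-0.995, -0.096, -0.014], [-0.096, 0.995, 0.004], [0.014, 0.006, -1.0]]
wrist_force: [-0.5, -0.3, -1.0]
gripper_width: -0.0001
```

{"op": "step_arm", "data": {"targets": [[[0, 0, 0.7, 0, 0], [0, 0, 1.4, 0, 0], [0, 0, 2.1, 0, 0], [0, 0, 2.8, 0, 0], [0, 0, 3.5, 0, 0]]]}}

```text
time: 7.45
tool_pos: [0.5862, -0.2302, 0.205]
tcp_rot: [[-0.995, -0.096, -0.013], [-0.096, 0.995, 0.004], [0.013, 0.005, -1.0]]
wrist_force: [1.2, -1.4, -1.2]
gripper_width: -0.0002
```

```bash
python3 go.py -0.028 -0.065 0.205
```

```text
t 7.45 jig xy [-0.0296 -0.1586] z 0.205 yaw-err 0.006 tilt [-0.013  0.004 -1.   ] F [ 1.2 -1.4 -1.2] w -0.0002
shift cm [-0.21  9.36  0.04] spin 0.006
```

{"op": "step_arm", "data": {"targets": [[[0, 0, 0.7, 0, 0], [0, 0, 1.4, 0, 0], [0, 0, 2.1, 0, 0], [0, 0, 2.8, 0, 0], [0, 0, 3.3, 0, 0]]]}}

```text
time: 7.87
tool_pos: [0.5831, -0.1963, 0.2053]
tcp_rot: [[-0.995, -0.097, -0.013], [-0.097, 0.995, 0.004], [0.013, 0.005, -1.0]]
wrist_force: [1.1, -1.4, 0.8]
gripper_width: 0.0001
```

{"op": "step_arm", "data": {"targets": [[[0, 0, 0.4, 0, 0], [0, 0, 0.9, 0, 0], [0, 0, 1.4, 0, 0], [0, 0, 1.9, 0, 0], [0, 0, 2.4, 0, 0]]]}}

```text
time: 8.28
tool_pos: [0.5807, -0.1722, 0.2054]
tcp_rot: [[-0.995, -0.097, -0.013], [-0.097, 0.995, 0.004], [0.013, 0.005, -1.0]]
wrist_force: [1.7, -2.9, -1.7]
gripper_width: -0.0003
```

```bash
python3 go.py -0.028 -0.065 0.205; python3 - <<'E'
from rig import eyes
import cv2
p=eyes.read_camera("scene")["pixels"];cv2.imwrite("pics/s6.png",cv2.resize(p[130:290,170:380],(787,600),interpolation=cv2.INTER_CUBIC))
E
```

```text
t 8.28 jig xy [-0.0297 -0.1004] z 0.2054 yaw-err 0.006 tilt [-0.013  0.004 -1.   ] F [ 1.7 -2.9 -1.7] w -0.0003
shift cm [-0.19  3.54  0.06] spin 0.006
```

View pics/s6.png

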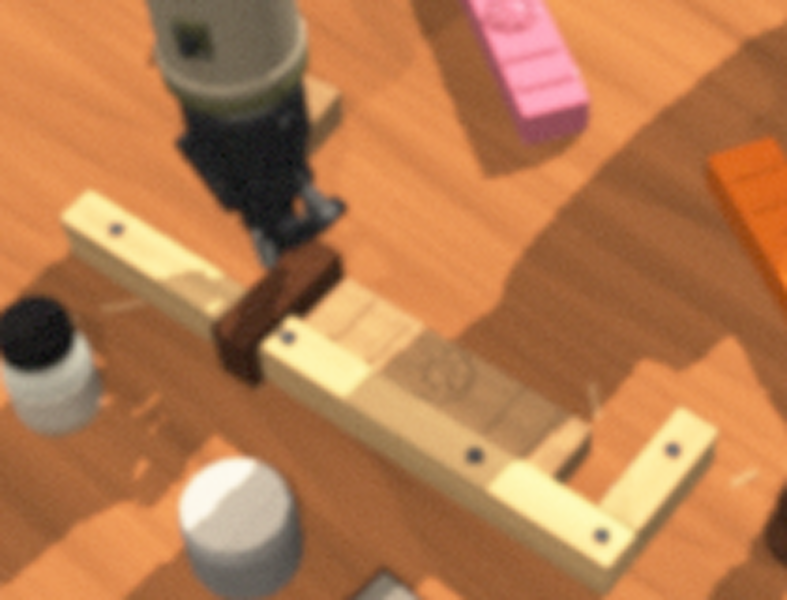

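The jaw has reached the blank's end and the blank still lies along the fence. I'll keep pushing.

{"op": "step_arm", "data": {"targets": [[[0, 0, 0.5, 0, 0], [0, 0, 1.0, 0, 0], [0, 0, 1.5, 0, 0], [0, 0, 2.0, 0, 0], [0, 0, 2.4, 0, 0]]]}}

```text
time: 8.75
tool_pos: [0.5784, -0.1465, 0.2055]
tcp_rot: [[-0.995, -0.098, -0.014], [-0.098, 0.995, 0.005], [0.013, 0.006, -1.0]]
wrist_force: [0.8, -2.0, 0.6]
gripper_width: -0.0003
```

```bash
python3 go.py -0.028 -0.065 0.205; python3 - <<'E'
from rig import eyes
import cv2
p=eyes.read_camera("scene")["pixels"];cv2.imwrite("pics/s7.png",cv2.resize(p[170:290,200:370],(787,556),interpolation=cv2.INTER_CUBIC))
E
```

```text
t 8.75 jig xy [-0.0297 -0.0746] z 0.2055 yaw-err 0.008 tilt [-0.014  0.005 -1.   ] F [ 0.8 -2.   0.6] w -0.0003
shift cm [-0.18  0.95  0.05] spin 0.008
```

View pics/s7.png

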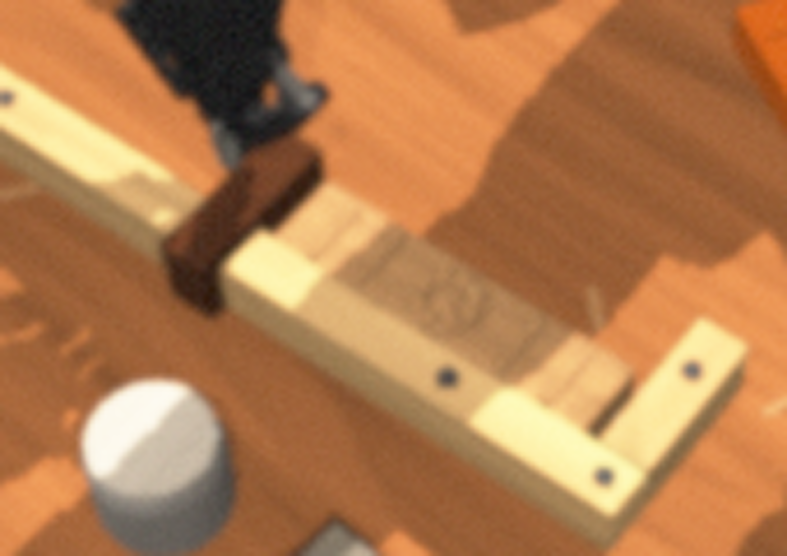

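{"op": "step_arm", "data": {"targets": [[[0, 0, 0.25, 0, 0], [0, 0, 0.5, 0, 0], [0, 0, 0.7, 0, 0], [0, 0, 0.9, 0, 0], [0, 0, 1.1, 0, 0]]]}}

```text
time: 9.22
tool_pos: [0.5774, -0.1355, 0.2056]
tcp_rot: [[-0.995, -0.098, -0.013], [-0.098, 0.995, 0.004], [0.013, 0.005, -1.0]]
wrist_force: [3.8, -11.6, -3.7]
gripper_width: -0.0
```

{"op": "step_arm", "data": {"targets": [[[0, 0, 0.1, 0, 0], [0, 0, 0.2, 0, 0], [0, 0, 0.3, 0, 0], [0, 0, 0.4, 0, 0], [0, 0, 0.5, 0, 0]]]}}

```text
time: 9.63
tool_pos: [0.5768, -0.1344, 0.2058]
tcp_rot: [[-0.995, -0.095, -0.01], [-0.095, 0.995, -0.003], [0.011, -0.002, -1.0]]
wrist_force: [8.2, -21.6, -10.4]
gripper_width: -0.0001
```

```bash
python3 go.py -0.028 -0.065 0.205
```

```text
t 9.63 jig xy [-0.0302 -0.0623] z 0.2058 yaw-err 0.004 tilt [-0.01  -0.003 -1.   ] F [  8.2 -21.6 -10.4] w -0.0001
shift cm [-0.22 -0.27  0.07] spin 0.004
```

The blank is against the stop (21 N), with TCP y at -0.062 where I expected about -0.065. I'll back off, rise, and get out of view to check.

{"op": "step_arm", "data": {"targets": [[[0, 0, -0.6, 0, 0], [0, 0, -1.5, 0, 0], [0, 0, -2.5, -1, 0], [0, 0, -2.5, -4.5, 0], [0, 0, -2.5, -7.5, 0]]]}}

```text
time: 10.05
tool_pos: [0.5795, -0.16, 0.282]
tcp_rot: [[-0.996, -0.094, -0.013], [-0.094, 0.996, -0.002], [0.013, -0.001, -1.0]]
wrist_force: [2.2, 0.2, 1.2]
gripper_width: -0.0
```

{"op": "step_arm", "data": {"targets": [[[0, 4, 0, -3, 0], [0, 8, 0, -3, 0], [0, 12, 0, -3, 0], [0, 15, 0, -3, 0], [0, 15, 0, -3, 0]]]}}

```text
time: 10.47
tool_pos: [0.425, -0.176, 0.3142]
tcp_rot: [[-0.996, -0.089, -0.014], [-0.089, 0.996, 0.002], [0.014, 0.003, -1.0]]
wrist_force: [0.9, -1.2, -0.3]
gripper_width: 0.0
```

```bash
python3 go.py; python3 - <<'E'
from rig import eyes
import cv2
def g(a,x0,y0,w,h,s,out):
    a=cv2.resize(a[y0:y0+h,x0:x0+w],None,fx=s,fy=s,interpolation=cv2.INTER_CUBIC);cv2.imwrite(out,a)
p=eyes.read_camera("scene")["pixels"];cv2.imwrite("pics/s8full.png",p);g(p,230,190,133,100,6,"pics/s8.png")
p=eyes.read_camera("top")["pixels"];cv2.imwrite("pics/t8full.png",p);g(p,255,195,133,90,6,"pics/t8.png")
E
```

```text
t 10.47 jig xy [-0.1852 -0.0901] z 0.3142 yaw-err -0.001 tilt [-0.014  0.002 -1.   ] F [ 0.9 -1.2 -0.3] w 0.0
```

View pics/s8.png

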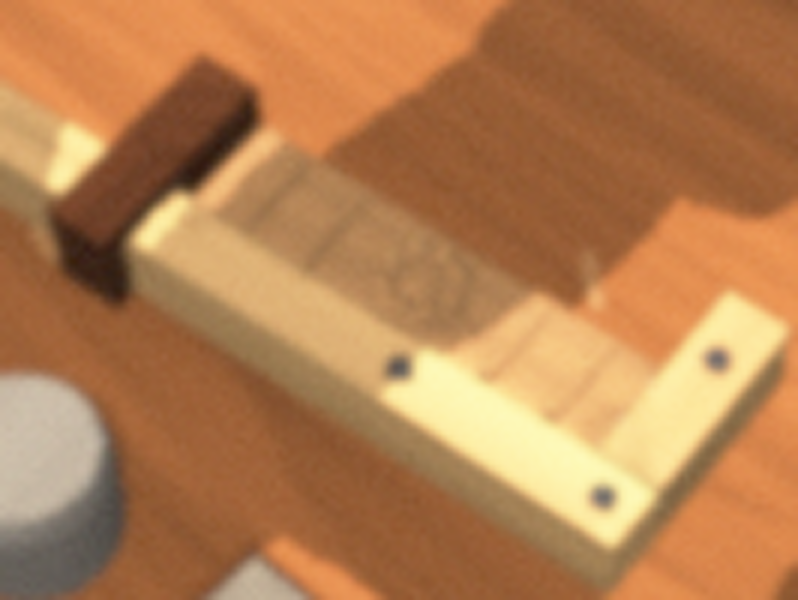

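View pics/t8.png

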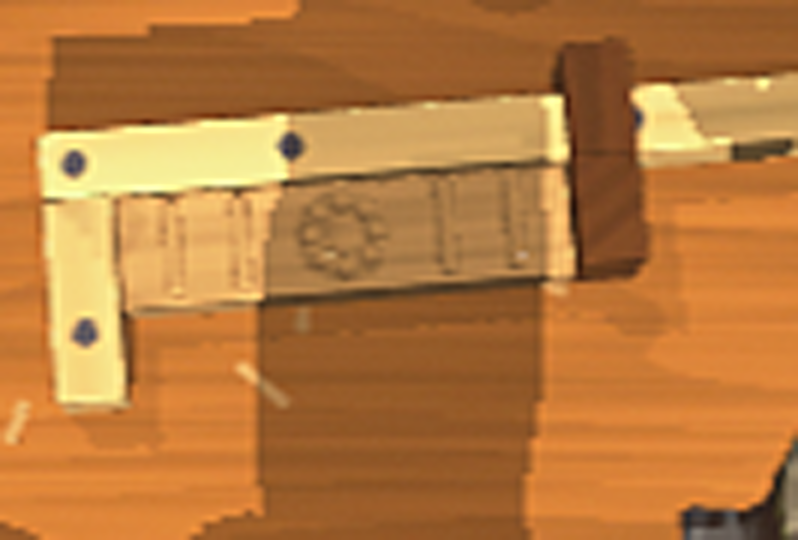

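The pictures show no gap at the fence, the stop or the jaw. I'll check that with numbers and check the bystanders too.

```bash
python3 - <<'E'
from fit import *
from rig import eyes
def pj(n,j,l):
    c,s=np.cos(j[2]),np.sin(j[2]);return proj(n,[j[0]+c*l[0]-s*l[1],j[1]+s*l[0]+c*l[1],l[2]])[0]
jt=[.6033,-.0709,.0918]
# front top edge from image gradient: measured corners (pixel coords)
meas=[((127,312),(-.05,.18)),((575,280),(-.05,-.02))]
for m,l in meas:
    uv=(np.array(m)+.5)/6-.5+[255,195]
    X=back("top",uv,.032);c,s=np.cos(jt[2]),np.sin(jt[2]);d=X[:2]-np.array(jt[:2])
    print("meas jig",(c*d[0]+s*d[1]).round(4),(-s*d[0]+c*d[1]).round(4),"expected",l)
p=eyes.read_camera("top")
for o in ["offcut","finial","chisel","jaw"]:
    print(o,[(d["extent"],round(d["conf"],2)) for d in eyes.spot_in(p,o)][:2])
a=cv2.imread("pics/top0.png").astype(int);b=p["pixels"].astype(int)
d=(np.abs(a-b).sum(2)>90).astype(np.uint8)*255;cv2.imwrite("pics/diff.png",d)
E
```

```text
meas jig -0.0501 0.1776 expected (-0.05, 0.18)
meas jig -0.0523 -0.0188 expected (-0.05, -0.02)
offcut []
finial [([228.6, 248.9, 19.1, 22.9], 0.72)]
chisel [([460.6, 267.5, 55.8, 81.5], 0.7), ([67.7, 256.5, 96.5, 60.7], 0.19)]
jaw [([350.1, 200.4, 15.0, 42.2], 0.62), ([276.2, 222.6, 75.7, 26.3], 0.35)]
```

View pics/t8full.png

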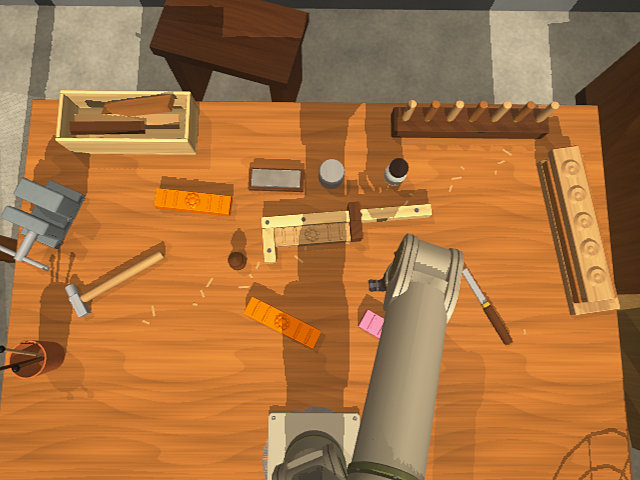

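Everything measures in place within 2 mm, though the jaw end may sit about 2 mm off the fence. As cheap insurance I'll give the blank one more square press against the fence.

{"op": "step_arm", "data": {"targets": [[[8.5, -1, 4, 0, 0], [8.5, -3, 8, 1, 0], [8.5, -5, 12, 2, 0], [8.5, -7, 16, 4, 0], [8.5, -7, 16, 5, 0]]]}}

```text
time: 11.23
tool_pos: [0.4873, -0.0023, 0.2619]
tcp_rot: [[-0.995, -0.1, -0.012], [-0.1, 0.995, -0.002], [0.012, -0.001, -1.0]]
wrist_force: [0.4, 1.0, -0.2]
gripper_width: 0.0605
```

```bash
python3 go.py -0.10 0.07 0.1745
```

```text
t 11.23 jig xy [-0.1074  0.0772] z 0.2619 yaw-err 0.01 tilt [-0.012 -0.002 -1.   ] F [ 0.4  1.  -0.2] w 0.0605
shift cm [-0.84 -0.72  8.73] spin 0.01
```

{"op": "step_arm", "data": {"targets": [[[8.5, 0, -0.5, 2.5, 0.01], [8.5, 0, -0.7, 5, 0.01], [8.5, 0, -0.7, 7, 0.01], [8.5, 0, -0.7, 8.6, 0.01], [8.5, 0, -0.7, 8.6, 0.01]]]}}

```text
time: 11.65
tool_pos: [0.486, -0.0092, 0.1727]
tcp_rot: [[-0.996, -0.091, -0.018], [-0.091, 0.996, -0.004], [0.018, -0.002, -1.0]]
wrist_force: [-0.8, -0.7, 1.0]
gripper_width: 0.0852
```

{"op": "step_arm", "data": {"targets": [[[8.5, -0.8, 0, 0, 0], [8.5, -1.6, 0, 0, 0], [8.5, -2.4, 0, 0, 0], [8.5, -3.2, 0, 0, 0], [8.5, -3.7, 0, 0, 0]]]}}

```text
time: 12.07
tool_pos: [0.5246, -0.0056, 0.1728]
tcp_rot: [[-0.996, -0.091, -0.016], [-0.091, 0.996, -0.004], [0.016, -0.002, -1.0]]
wrist_force: [0.3, -0.1, -0.1]
gripper_width: 0.0851
```

```bash
python3 go.py -0.058 0.07 0.1745
```

```text
t 12.07 jig xy [-0.0706  0.0706] z 0.1728 yaw-err 0.001 tilt [-0.016 -0.004 -1.   ] F [ 0.3 -0.1 -0.1] w 0.0851
shift cm [-1.26 -0.07 -0.19] spin 0.001
```

{"op": "step_arm", "data": {"targets": [[[8.5, -0.6, 0, 0, 0], [8.5, -0.9, 0, 0, 0], [8.5, -1.1, 0, 0, 0], [8.5, -1.3, 0, 0, 0], [8.5, -1.5, 0, 0, 0]]]}}

```text
time: 12.48
tool_pos: [0.5379, -0.0046, 0.1721]
tcp_rot: [[-0.996, -0.091, -0.022], [-0.091, 0.996, -0.004], [0.022, -0.002, -1.0]]
wrist_force: [-17.9, -1.3, 12.2]
gripper_width: 0.0852
```

```bash
python3 go.py
```

```text
t 12.48 jig xy [-0.0572  0.0704] z 0.1721 yaw-err 0.0 tilt [-0.022 -0.004 -1.   ] F [-17.9  -1.3  12.2] w 0.0852
```

Pressed with 18 N. Backing straight off and rising.

{"op": "step_arm", "data": {"targets": [[[8.5, 0.6, 0, 0, 0], [8.5, 1.4, 0, 0, 0], [8.5, 2.6, 0, -0.5, 0], [8.5, 4, 0, -3, 0], [8.5, 5, 0, -6, 0]]]}}

```text
time: 12.9
tool_pos: [0.4871, -0.0092, 0.2321]
tcp_rot: [[-0.996, -0.09, -0.026], [-0.09, 0.996, -0.005], [0.026, -0.002, -1.0]]
wrist_force: [1.0, 0.1, 0.3]
gripper_width: 0.0847
```

{"op": "step_arm", "data": {"targets": [[[8.5, 2, -2, -4, 0], [8.5, 4, -4, -8, 0], [8.5, 5, -7, -10, 0], [8.5, 5, -10, -10, 0], [8.5, 5, -10, -10, 0]]]}}

```text
time: 13.32
tool_pos: [0.4479, -0.1191, 0.3363]
tcp_rot: [[-0.996, -0.084, -0.02], [-0.084, 0.996, -0.005], [0.02, -0.003, -1.0]]
wrist_force: [0.2, -0.8, -0.7]
gripper_width: 0.0848
```

```bash
python3 go.py; python3 - <<'E'
from rig import eyes
import cv2
def g(a,x0,y0,w,h,s,out):
    a=cv2.resize(a[y0:y0+h,x0:x0+w],None,fx=s,fy=s,interpolation=cv2.INTER_CUBIC);cv2.imwrite(out,a)
p=eyes.read_camera("top")["pixels"];g(p,255,195,133,90,6,"pics/t9.png")
p=eyes.read_camera("scene")["pixels"];g(p,170,90,260,220,3,"pics/s9.png")
E
```

```text
t 13.32 jig xy [-0.1573 -0.0355] z 0.3363 yaw-err -0.007 tilt [-0.02  -0.005 -1.   ] F [ 0.2 -0.8 -0.7] w 0.0848
```

View pics/t9.png

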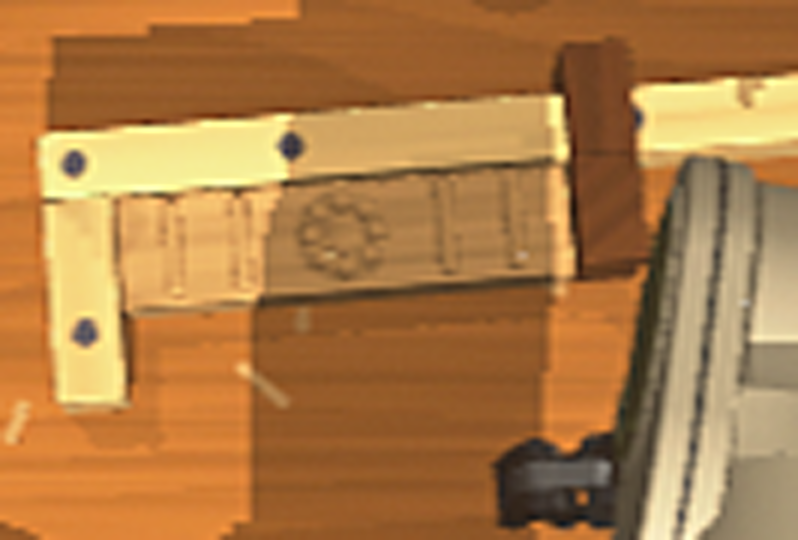

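```bash
python3 -c "
import cv2;a=cv2.imread('pics/s9.png');cv2.imwrite('pics/s9b.png',cv2.resize(a,(709,600)))"
```

```text
(no output)
```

View pics/s9b.png

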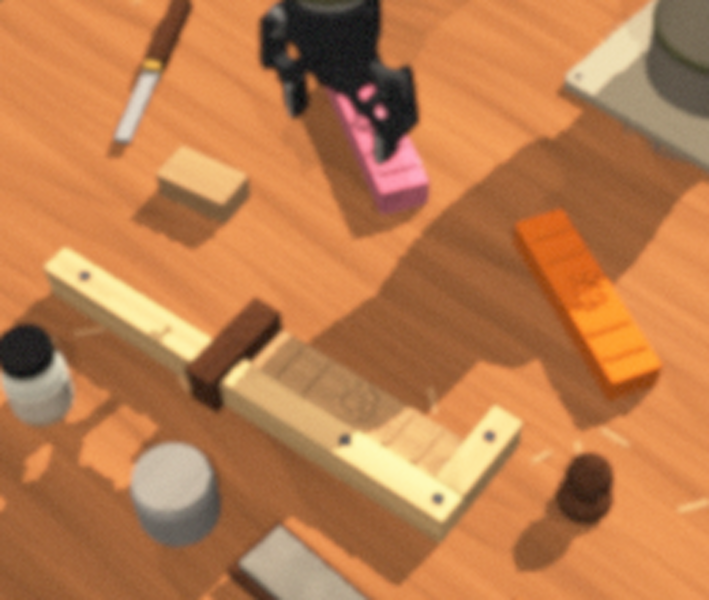

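The blank's edges are where they were before the last press, so it was already seated. The bystanders have the same pixels as at the start, and the hand is clear.

```bash
python3 -c "
from rig import close_job
print(close_job())"
```

```text
the job is handed in; nothing more can be done
None
```

I pushed the blank square onto the fence with the open fingers, then pushed the jaw's back with the closed fingers so it carried the blank to the end stop. One last press seated the blank on the fence, and I took the hand away and handed the job in at about 13.5 s; no verdict is reported.

- **Contact:** the reaction was 26 N at the fence and 22 N at the stop, and 18 N in the last press.
- **Position:** before the last press, the blank's front corners measured within about 2.5 mm of home in the top view. One of them suggested a 2 mm gap at the jaw end. The press did not visibly move the blank, so I took that as measurement error.
- **Final pictures:** no gap shows at the fence, the stop or the jaw, and the visible bystanders match the first picture. I could not see the hammer in the last views, and the offcut detector missed it once with the arm in front, but the scene view shows the offcut in place.
- **Disagreement:** the two cameras put the jig about 4 to 5 mm apart, so I relied on contact force rather than position for the final seating.

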